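Hang a shelf bin on the bench rail and put its jar in

TASK

Hang the empty yellow bin on the bench rail, in the gap between the blue and the red bin: with its nose tipped up, hook its back lip over the upper rail, then swing it down until it hangs level and flat, its heel against the lower rail, and let go. Then stand the jar with the yellow lid upright inside it. Do not drop either of them, and leave the other bins and jars as they are.

Things in the scene. Friction and masses are not known exactly. Their poses are not given: they have to be found in the camera images.
- yellow_bin: Yellow moulded shelf bin, empty, upright on the bench. Origin: centre of the body's underside; z up, x towards its back. Body 150 mm long (x), 64 wide (y), 75 high; walls, floor 3 mm. Front at x=-75 mm is 38 high; sides are full height behind x=-30. Grip across the 64 mm from above. 0.1-0.2 kg, centre of mass x=+13, z=28. Hung flat: origin at rack x=-86, z=78 mm, axes parallel to the rack's
- bin_hook (a point): Slot of the yellow bin's back lip, at bin x=84, y=0, z=72 mm (axes as the bin). Back wall's outer face is x=75; from its top a 3 mm web runs back to x=89 (underside z=72) and ends in a 3 mm lip down to z=62: a slot open below, x=75 to 86, 10 deep. Lies on the middle of the upper rail's top edge when hung flat. Nose up 0.15-0.3 rad the lip goes over the rail with several mm of play, level with none
- bin_heel (a point): Middle of the rear face of the yellow bin's heel rib, at bin x=82, y=0, z=6 mm. The rib stands 7 mm out of the foot of the back wall, z=0 to 12 mm, full width. It lies against the lower rail's front face when the bin hangs flat; the bin's weight presses it there
- bin_rack: Fixed grey steel stand, two level flat rails 620 mm long (along its y), 4 thick, front faces x=-4, rear faces x=0 mm. Origin: on the bench, below the rails' middle; x points back, away from the side where bins hang; z up. Upper rail z=115 to 150, lower z=67 to 102 mm. Behind the rails all is free but 25 mm uprights at y=+-285, 153 high. The free place is around y=0
- rail_top (a point): Middle of the upper rail's top edge, at rack x=-2, y=0, z=150 mm. Axes as the rack's
- blue_bin: A bin like the yellow one, but blue and with stock in it, hanging loose on the rails beside the free place (either side). Leave it.
- red_bin: A bin like the yellow one, but red and with stock in it, hanging loose on the rails on the other side of the free place. The centres of the blue and red bins lie 135 to 175 mm from the rack's middle. Leave it.
- jar_yellow: Clear screw-top jar of metal ferrules with a yellow lid: 90 mm high, body 41 mm diameter, lid 42 mm diameter over the top 20 mm. Origin: centre of its underside. About 0.1 to 0.18 kg. Starts upright on the bench in a row of three.
- jar_blue: The same jar with a blue lid. Leave it.
- jar_red: The same jar with a red lid. Leave it.
Not all that is in view belongs to the job. What is shaped like the jar_yellow but pink or turquoise is not meant.

How it is judged:
By the outcome, as a careful person would: the job done as asked, in the order asked, and still so for the second after the job is handed in, with the robot touching nothing.
It also fails if it takes over 64 s, if anything falls off the work surface, if the arm or the gripper's body presses on something with over 40 N, if the wrist force passes 120 N, or if a joint passes its speed limit or range.

ROBOT

A 7-joint arm with a two-finger parallel gripper is mounted at the origin on the work surface. World frame = base frame: x ahead of the robot, y to its left, z up, the work surface at z = 0. Lengths are in m, angles in rad, forces in N, time in s.
With the tool pointing down it reaches from about 0.4 to 0.85 m from the base axis. Payload 4.5 kg.
Tool frame: the origin (TCP) lies midway between the tips of the shut fingers; the grasp point (between the pads) lies 19 mm behind it; x points along the fingers, y is the direction in which the jaws open and shut, and the axes are right-handed (so a half turn about x gives the same grasp; the last joint's range is limited). The gripper opens to 88 mm and grips with 3 to 60 N. Pads are 18 mm wide; open, the fingers measure 123 mm over their backs; the gripper's body (75 mm by 187 mm) begins 45 mm behind the grasp point.
Start: joints at [0.034, 0.689, -0.195, 1.565, 0.157, 0.902, -0.215], TCP at [0.625, 0, 0.239] pointing down, gripper open.
Joint ranges: [-3.01, 3.01], [-0.46, 2.08], [-1.47, 1.51], [0.13, 2.56], [-1, 4.14], [0.04, 2.09], [-2.66, 2.66]. Speed limits (rad/s): [2.57, 2.57, 3.14, 3.14, 3.14, 3.14, 3.14].

INTERFACE

Orientations are given as a unit quaternion [x, y, z, w].
In Python, from plant import r gives the robot as it stands.
- The arm moves only by the tool arm_command, never from a script. Its argument "plan" is a list of rows, each a list of 5 numbers: the finger opening in m, from 0 to 0.0881, then the shift along the tool's x, y, z in m, then the turn about the tool's x in rad. In form: [[grip, dx, dy, dz, roll], ...]. A call has 1 to 12 rows; each row shifts and turns the commanded pose from where the row before left it, along the tool's axes as they then stand; what a row does not reach is not made up. A row lasts 1/8 s, in which the tool goes at most 62.5 mm and 10.7 degrees, less where a joint would pass 70% of its speed; a pose out of reach is approached as far as the arm can. A call is refused whole if a number of a shift passes 0.0625 or a number of a turn 0.188, either way. A call with a gripper value outside its range is refused whole. The fingers move at their own pace and stop on an object; "force" is the grip in N (left out, the last holds). Time passes only in rows, so rows that do not move let the fingers close. It gives the time, the measured TCP pose, the force and the opening at its end, in the units of the state.
- r.get_state(): the state, without advancing time (a new reading comes with each control period).
- r.snapshot(name): name is "scene" or "side" or "wrist"; returns (picture, depth): 420x560x3 uint8, red, green, blue; 420x560 float32, m along the optical axis (not along the pixel's ray), 0 where there is no reading.
- r.calibration(name): a dict with "fx", "fy", "cx", "cy" (pixels), "eye" and "orientation" of the camera in the world; the wrist camera has in their place "mount" (4x4, takes a point from camera to tool coordinates, whose origin is the TCP and whose axes are the tool frame's). Camera axes: x right, y down, z forward; pixel columns grow to the right and rows downward; lengths in m; the calibration is good to about 2 mm. A picture is of the moment at which its call begins: read the wrist's pose just before it. calibration takes no time and is no camera call.
- r.finish_job(): hands the job in, once; it reports no verdict.
The state is a dict: "clock": time; "q": joint angles; "qd": joint speeds; "joint_torque": joint torques, N m; "tool_pos": TCP position; "eef_rot": TCP orientation; "contact_force": force on the tool from outside, world axes, zero at the start; "moment": the same for the moment, N m; "opening": opening from 0.0 (shut) to 1.0 (fully open).
Only numpy, scipy, OpenCV 4.12 (cv2) and the standard library are available. Lean on these libraries where they do the work, as an engineer would, in place of code of your own. Each camera call takes 0.05 s, during which the arm holds its last target.

## Working session

There is one attempt and no reset: what is moved stays moved. The work goes in short steps, Python scripts to look and compute and a tool call to move; the robot and the scene stay as the last step left them, time stands still between calls to the robot, and variables do not carry over. Pictures are saved under pics/ and viewed, and the job is handed in when it is done.

Besides the shell and the picture viewer there is one more tool, called after "Request:" by a JSON object that holds its "method" and its "body", one argument or row to a line. arm_command: Moves the arm, as the interface text tells. Its arguments: {"type":"object","properties":{"plan":{"type":"array","items":{"type":"array","items":{"type":"number"}}},"force":{"type":"number"}},"required":["plan"]}

```bash
ls; mkdir -p pics; cat > h.py <<'E'
import numpy as np, cv2
from scipy.spatial.transform import Rotation as R
from plant import r
def snap(name,tag):
    st=r.get_state(); p,d=r.snapshot(name)
    cv2.imwrite(f'pics/{tag}.png',p[:,:,::-1]); np.savez(f'pics/{tag}.npz',p=p,d=d,pos=st['tool_pos'],rot=st['eef_rot'])
    return p,d,st
def cam(name,tag):
    c=r.calibration(name); K=np.array([[c['fx'],0,c['cx']],[0,c['fy'],c['cy']],[0,0,1]])
    if name=='wrist':
        z=np.load(f'pics/{tag}.npz'); T=np.eye(4); T[:3,:3]=R.from_quat(z['rot']).as_matrix(); T[:3,3]=z['pos']
        M=T@np.array(c['mount']); return K,M[:3,:3],M[:3,3]
    o=np.array(c['orientation']); 
    return K,(R.from_quat(o).as_matrix() if o.size==4 else o.reshape(3,3)),np.array(c['eye'])
def ray(name,tag,u,v):
    K,Rm,e=cam(name,tag); d=Rm@np.array([(u-K[0,2])/K[0,0],(v-K[1,2])/K[1,1],1]); return e,d
def onz(name,tag,u,v,z):
    e,d=ray(name,tag,u,v); return e+d*(z-e[2])/d[2]
def cloud(name,tag):
    K,Rm,e=cam(name,tag); d=np.load(f'pics/{tag}.npz')['d']; v,u=np.mgrid[:420,:560]
    P=np.stack([(u-K[0,2])/K[0,0]*d,(v-K[1,2])/K[1,1]*d,d],-1); return P@Rm.T+e
def px(name,tag,X):
    K,Rm,e=cam(name,tag); c=Rm.T@(np.array(X)-e); return (K@c/c[2])[:2]
def tri(a,b):
    A=[];B=[]
    for e,d in (a,b):
        d=d/np.linalg.norm(d); P=np.eye(3)-np.outer(d,d); A.append(P);B.append(P@e)
    x=np.linalg.lstsq(np.vstack(A),np.hstack(B),rcond=None)[0]
    return x,[np.linalg.norm(P@x-p) for P,p in zip(A,B)]
E
python3 - <<'E'
from h import *
for n in ['scene','side','wrist']:
    snap(n,n+'0'); print(n,r.calibration(n))
print(r.get_state())
E
```

```text
pics
scene {'fx': 455.0637244827133, 'fy': 455.0637244827133, 'cx': 280.4968320418926, 'cy': 215.88724632271393, 'eye': array([0.96633951, 0.81269318, 0.97984212]), 'orientation': array([ 0.21172188,  0.88798273, -0.39602272, -0.09912883])}
side {'fx': 411.9706503611303, 'fy': 411.9706503611303, 'cx': 274.5358488871298, 'cy': 205.37847628024608, 'eye': array([ 0.27750142, -0.69399932,  0.8638691 ]), 'orientation': array([ 0.91451071, -0.15299644,  0.06961127, -0.36798985])}
wrist {'fx': 295.7754736583204, 'fy': 295.7754736583204, 'cx': 282.92220239718165, 'cy': 209.87642638748815, 'mount': array([[ 1.14942114e-03, -2.62450377e-01,  9.64944806e-01,
        -1.46203117e-01],
       [ 9.99998980e-01,  1.12005957e-03, -8.86537663e-04,
         1.56043384e-04],
       [-8.48123518e-04,  9.64944841e-01,  2.62451396e-01,
        -6.84244588e-02],
       [ 0.00000000e+00,  0.00000000e+00,  0.00000000e+00,
         1.00000000e+00]])}
{'clock': 0.15, 'q': array([ 0.03380802,  0.68978905, -0.19452398,  1.56606541,  0.15732749,
        0.90249491, -0.21511647]), 'qd': array([ 5.18485861e-04, -1.95191390e-03, -1.22761330e-03, -4.60931589e-03,
        5.37852762e-04,  1.60322678e-04, -4.46266322e-05]), 'joint_torque': array([-1.46674727e-03, -5.27863634e+01, -1.26819178e+00, -1.53587687e+01,
       -5.24473807e-02,  3.92338901e-03,  1.12435155e-04]), 'tool_pos': array([ 6.24539448e-01, -4.84344279e-05,  2.38106193e-01]), 'eef_rot': array([-0.49961688, -0.50032181,  0.50035769, -0.49970316]), 'contact_force': array([ 0.96527013,  0.41702682, -0.19330601]), 'moment': array([-0.04598301, -0.02600371,  0.00776808]), 'opening': 1.0004310393136358}
```

View pics/scene0.png

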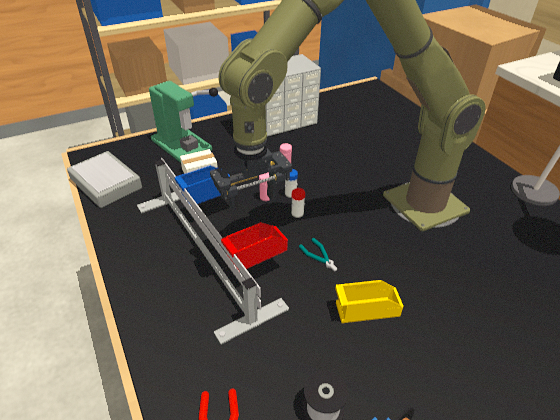

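View pics/side0.png

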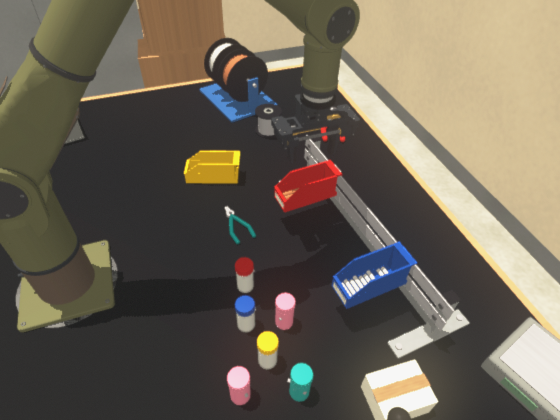

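View pics/wrist0.png

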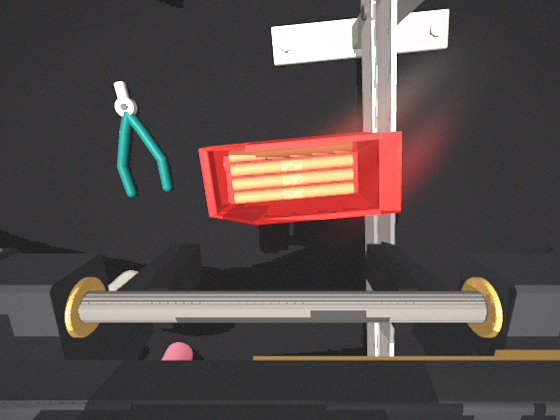

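```bash
python3 - <<'E'
from h import *
st=r.get_state(); print(R.from_quat(st['eef_rot']).as_matrix().round(3))
E
```

```text
[[-0.001  1.     0.   ]
 [-0.     0.    -1.   ]
 [-1.    -0.001  0.   ]]
```

The scene view shows the yellow bin at about (368,300), the red bin at (255,245) and blue at (198,185). The side view shows the same bins at (212,167), (308,187) and (375,275). It also shows the lids: yellow (267,343), red (244,268), blue (245,305), two pink (285,302) and (238,378), and turquoise (301,375). The yellow bin and the yellow-lidded jar (white body) are unambiguous by colour. I'll measure next.

```bash
python3 - <<'E'
from h import *
for n,lim in [('scene',(200,420,280,420)),('side',(130,200,150,250))]:
    t=n+'0'; z=np.load(f'pics/{t}.npz'); hsv=cv2.cvtColor(z['p'],cv2.COLOR_RGB2HSV); C=cloud(n,t)
    m=(hsv[...,0]>20)&(hsv[...,0]<35)&(hsv[...,1]>120)&(hsv[...,2]>60)
    mm=np.zeros_like(m); mm[lim[0]:lim[1],lim[2]:lim[3]]=1; m&=mm&(z['d']>0)
    P=C[m]; print(n,len(P),P.min(0),P.max(0),np.percentile(P[:,2],[1,50,99]))
    top=P[P[:,2]>0.066]; print(' top rect',cv2.minAreaRect((top[:,:2]*1000).astype(np.float32)),np.percentile(top[:,2],[10,50,90]))
    print(' all rect',cv2.minAreaRect((P[:,:2]*1000).astype(np.float32)))
    # rail
    g=(C[...,2]>0.135)&(C[...,2]<0.16)&(C[...,0]>0.6)&(C[...,0]<0.85)&(abs(C[...,1])<0.45)&(hsv[...,1]<50)
    P=C[g]; print(' rail pts',len(P)); 
    if len(P)>50: print(np.round(cv2.fitLine((P[:,:2]).astype(np.float32),cv2.DIST_HUBER,0,.01,.01).ravel(),4),P.min(0),P.max(0))
im=cv2.imread('pics/side0.png')[120:420,150:480]; cv2.imwrite('pics/side0c.png',cv2.resize(im,None,fx=2,fy=2,interpolation=cv2.INTER_CUBIC)[:, :])
im=cv2.imread('pics/scene0.png')[140:360,120:430]; cv2.imwrite('pics/scene0c.png',cv2.resize(im,None,fx=2.5,fy=2.5,interpolation=cv2.INTER_CUBIC))
E
```

```text
scene 2374 [ 0.31582654  0.16401379 -0.00326175] [0.51550905 0.32611335 0.08215687] [0.00047349 0.03946549 0.07870465]
 top rect ((444.5202941894531, 264.22308349609375), (69.9922866821289, 130.8052978515625), 71.76863098144531) [0.06874495 0.07519751 0.0781825 ]
 all rect ((409.2359924316406, 245.66729736328125), (131.1236114501953, 184.50350952148438), 70.86030578613281)
 rail pts 677
[ 0.0943 -0.9955  0.729  -0.1344] [ 0.61075465 -0.42151997  0.13503745] [0.77879899 0.19389843 0.15975941]
side 1732 [ 0.33879312  0.21094707 -0.00345156] [0.54011132 0.40563639 0.07900601] [-0.0013506   0.04144181  0.07705499]
 top rect ((441.87103271484375, 262.6141662597656), (71.60319519042969, 132.72886657714844), 70.17259979248047) [0.06781379 0.0734677  0.07646007]
 all rect ((435.03997802734375, 315.4236145019531), (168.9725341796875, 178.7404327392578), 72.13809204101562)
 rail pts 1122
[ 0.0908 -0.9959  0.7344 -0.256 ] [ 0.61264114 -0.42712553  0.13501161] [0.77839795 0.19055766 0.15604823]
```

View pics/side0c.png

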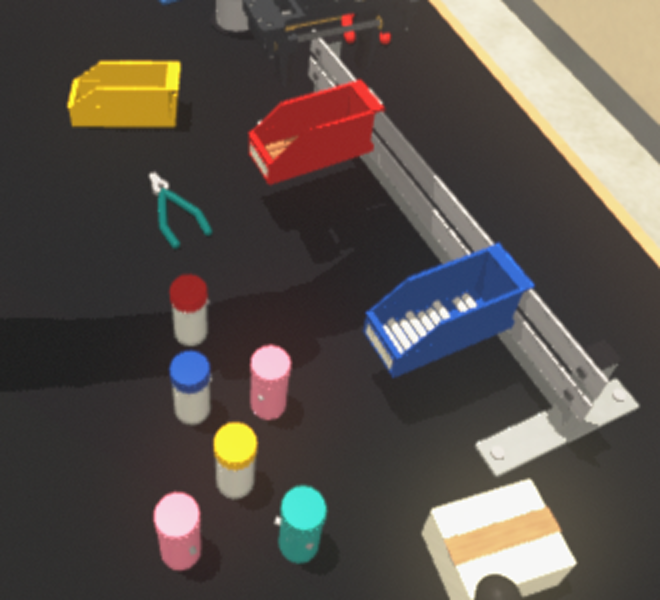

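View pics/scene0c.png

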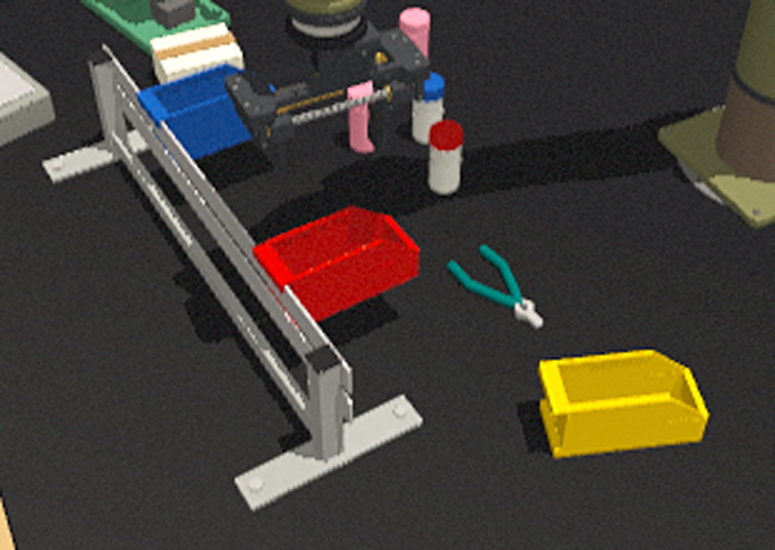

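Request:
{"method": "arm_command", "body": {
  "plan": [
    [0.088,-0.004,-0.037,-0.037,0],
    [0.088,-0.004,-0.037,-0.037,0],
    [0.088,-0.004,-0.037,-0.037,0],
    [0.088,-0.004,-0.037,-0.037,0],
    [0.088,-0.004,-0.037,-0.037,0],
    [0.088,-0.004,-0.037,-0.037,0],
    [0.088,0,-0.037,-0.037,0],
    [0.088,0,-0.037,-0.037,0]
  ]
}}

```text
clock: 1.15
tool_pos: [0.3278, 0.2971, 0.2628]
eef_rot: [0.5, 0.5, -0.5, 0.5]
contact_force: [1.3, 0.2, -0.5]
opening: 1.002
```

Request:
{"method": "arm_command", "body": {
  "plan": [
    [0.088,0,0,0,0.186],
    [0.088,0,0,0,0.186],
    [0.088,0,0,0,0.186],
    [0.088,0,0,0,0.186],
    [0.088,0,0,0,0.186],
    [0.088,0,0,0,0.186],
    [0.088,0,0,0,0.186],
    [0.088,0,0,0,0.186],
    [0.088,0,0,0,0.186],
    [0.088,0,0,0,0.186],
    [0.088,0,0,0,0]
  ]
}}

```text
clock: 2.52
tool_pos: [0.3288, 0.296, 0.2626]
eef_rot: [0.7, -0.101, -0.7, -0.101]
contact_force: [-0.6, 1.0, 0.3]
opening: 0.998
```

```bash
python3 - <<'E'
from h import *
p,d,st=snap('wrist','w1'); snap('side','s1'); snap('scene','c1'); print(st)
print(R.from_quat(st['eef_rot']).as_matrix().round(3))
im=cv2.imread('pics/w1.png'); cv2.imwrite('pics/w1v.png',im)
E
```

```text
{'clock': 2.525, 'q': array([-1.09046387,  0.44382153,  0.37522292,  2.07625949, -0.25688685,
        0.66536548, -2.40259177]), 'qd': array([ 0.01691926, -0.00437892, -0.02510003, -0.00354323,  0.01559089,
       -0.00245765,  0.04946806]), 'joint_torque': array([ -0.2621075 , -35.01256227,   3.79135475, -11.86358571,
        -0.08736893,  -0.04315303,  -0.4915457 ]), 'tool_pos': array([0.32880484, 0.29603884, 0.26258356]), 'eef_rot': array([ 0.69989883, -0.10132525, -0.6997842 , -0.10088059]), 'contact_force': array([-0.5881871 ,  1.03518504,  0.30970481]), 'moment': array([ 0.12268038,  0.10741091, -0.02938222]), 'opening': 0.9979347640573863}
[[ 0.    -0.283 -0.959]
 [-0.001 -0.959  0.283]
 [-1.     0.001 -0.   ]]
```

View pics/w1.png

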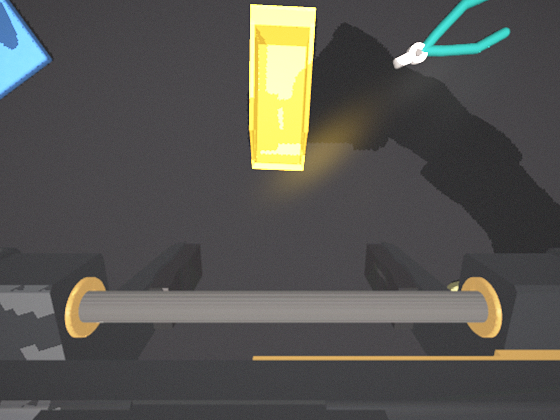

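View pics/c1.png

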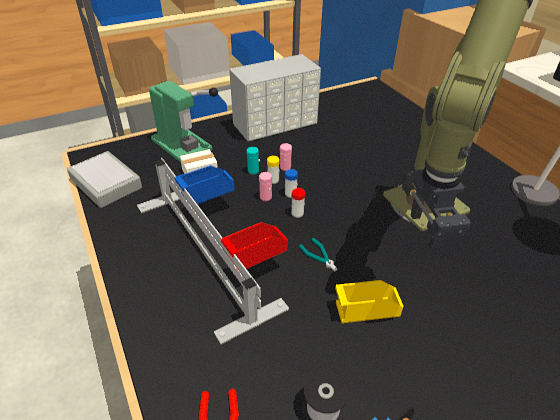

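View pics/s1.png

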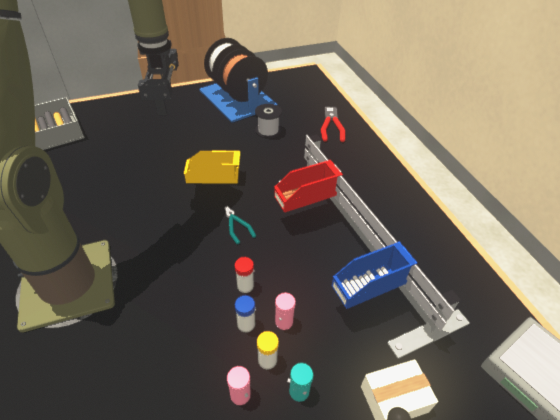

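```bash
python3 - <<'E'
from h import *
for n,t,lim in [('wrist','w1',(0,200,200,350)),('scene','c1',(270,330,325,410)),('side','s1',(140,190,180,250))]:
    z=np.load(f'pics/{t}.npz'); hsv=cv2.cvtColor(z['p'],cv2.COLOR_RGB2HSV); C=cloud(n,t)
    m=(hsv[...,0]>20)&(hsv[...,0]<35)&(hsv[...,1]>110)&(hsv[...,2]>100)
    mm=np.zeros_like(m); mm[lim[0]:lim[1],lim[2]:lim[3]]=1; m=(m&mm&(z['d']>0))
    m=cv2.erode(m.astype(np.uint8),np.ones((2,2)))>0
    P=C[m]; top=P[(P[:,2]>0.070)&(P[:,2]<.085)]
    rc=cv2.minAreaRect((top[:,:2]*1000).astype(np.float32))
    print(n,len(top),rc,np.median(top[:,2])); print(cv2.boxPoints(rc).round(0).tolist())
for t,s in (('w1',(0,200,210,350)),):
    im=cv2.imread(f'pics/{t}.png')[s[0]:s[1],s[2]:s[3]]; cv2.imwrite('pics/w1c.png',cv2.resize(im,None,fx=3,fy=3,interpolation=cv2.INTER_CUBIC))
im=cv2.imread('pics/c1.png')[270:330,320:420]; cv2.imwrite('pics/c1c.png',cv2.resize(im,None,fx=6,fy=6,interpolation=cv2.INTER_CUBIC))
im=cv2.imread('pics/s1.png')[140:195,170:260]; cv2.imwrite('pics/s1c.png',cv2.resize(im,None,fx=6,fy=6,interpolation=cv2.INTER_CUBIC))
E
```

```text
wrist 449 ((438.4504699707031, 267.8114013671875), (62.70708465576172, 108.78716278076172), 71.11140441894531) 0.07493634241973163
[[377.0, 256.0], [480.0, 221.0], [500.0, 280.0], [397.0, 315.0]]
scene 348 ((445.0818176269531, 265.6570129394531), (65.31678009033203, 130.13490295410156), 71.39502716064453) 0.07549869144427984
[[373.0, 255.0], [496.0, 214.0], [517.0, 276.0], [394.0, 317.0]]
side 204 ((447.84771728515625, 260.41400146484375), (69.56343841552734, 119.44265747070312), 70.37625122070312) 0.07425709091150484
[[380.0, 248.0], [492.0, 208.0], [516.0, 273.0], [403.0, 313.0]]
```

View pics/w1c.png

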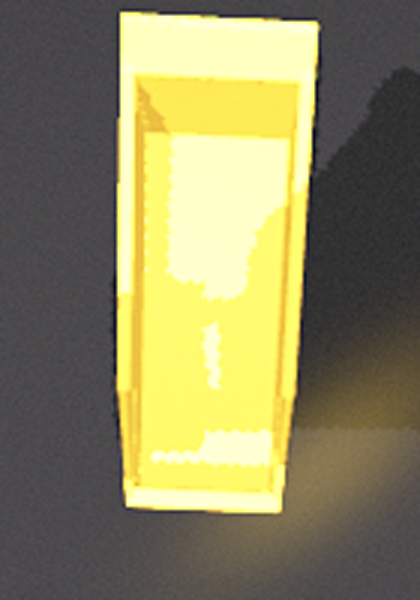

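View pics/c1c.png

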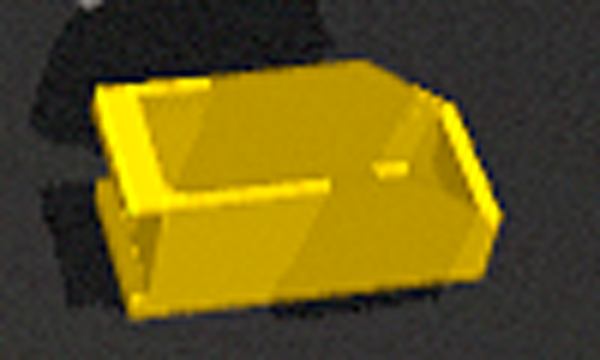

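View pics/s1c.png

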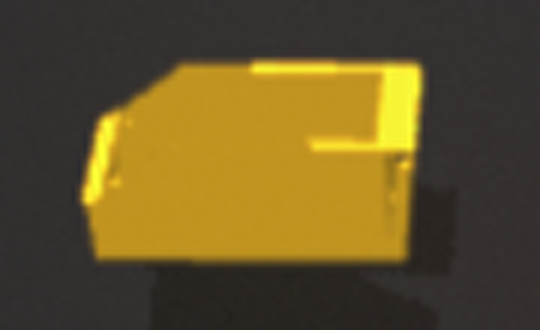

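```bash
python3 - <<'E'
from h import *
Q={'L':[('wrist','w1',250,4),('scene','c1',342.2,305.3),('side','s1',240,150.7)],'R':[('wrist','w1',316,7.3),('scene','c1',336.2,284.7),('side','s1',238.8,165)]}
res={}
for k,v in Q.items():
    rays=[ray(*a) for a in v]
    for i in range(3):
        for j in range(i): print(k,v[j][0],v[i][0],np.round(tri(rays[i],rays[j])[0],4),np.round(tri(rays[i],rays[j])[1],4))
    print([onz(*a,0.075).round(4).tolist() for a in v])
# front top edge corners (z .038) and body: wrist (250+..)
for a in [(210+126/3,510/3),(210+280/3,513/3)]: print('front',onz('wrist','w1',*a,0.038))
# rail
for n,t in (('scene','c1'),('side','s1')):
    z=np.load(f'pics/{t}.npz'); hsv=cv2.cvtColor(z['p'],cv2.COLOR_RGB2HSV); C=cloud(n,t)
    g=(C[...,2]>0.144)&(C[...,2]<0.156)&(C[...,0]>0.6)&(C[...,0]<0.85)&(C[...,1]<0.25)&(C[...,1]>-.45)&(hsv[...,1]<50)
    P=C[g]; l=cv2.fitLine((P[:,:2]).astype(np.float32),cv2.DIST_HUBER,0,.01,.01).ravel(); print(n,'rail',len(P),l,P.min(0),P.max(0)); 
    for c,lo,hi in (('red',0,8),('blue',105,125)):
        m=((hsv[...,0]<=hi)&(hsv[...,0]>=lo))|((c=='red')&(hsv[...,0]>172)); m&=(hsv[...,1]>150)&(C[...,2]>.14)&(C[...,2]<.16)&(C[...,0]>.55)&(C[...,0]<.85)&(C[...,1]<.25)&(C[...,1]>-.45)
        P=C[m]; 
        if len(P)>20:
            rc=cv2.minAreaRect((P[:,:2]*1000).astype(np.float32)); print(c,len(P),rc,cv2.boxPoints(rc).round(0).tolist(),np.median(P[:,2]))
    for c,lo,hi in (('yellow',20,35),('blue',105,125),('red',0,8),('pink',165,179),('turq',80,95)):
        m=(hsv[...,0]<=hi)&(hsv[...,0]>=lo); m|=(c=='red')&(hsv[...,0]>172); m&=(hsv[...,1]>80)&(C[...,2]>.07)&(C[...,2]<.105)&(C[...,0]>.4)&(C[...,0]<.7)&(C[...,1]<-.02)&(C[...,1]>-.35)
        nl,lab,stt,cen=cv2.connectedComponentsWithStats(m.astype(np.uint8))
        for i in range(1,nl):
            if stt[i,4]>25:
                P=C[lab==i]; q=P[P[:,2]>.086]; print(' lid',c,stt[i,4],cen[i].round(0),(q.min(0)+q.max(0))[:2]/2 if len(q) else 0,np.percentile(P[:,2],98).round(4))
E
```

```text
L wrist scene [0.5152 0.2759 0.0773] [0.0005 0.0005]
L wrist side [0.5178 0.2755 0.0724] [0.0004 0.0004]
L scene side [0.5158 0.2743 0.0747] [0.0021 0.0021]
[[0.5164, 0.2755, 0.075], [0.5138, 0.275, 0.075], [0.5174, 0.2725, 0.075]]
R wrist scene [0.4941 0.215  0.0782] [0.0005 0.0005]
R wrist side [0.4965 0.2133 0.0715] [0.0001 0.0001]
R scene side [0.494  0.2121 0.0738] [0.0023 0.0023]
[[0.4953, 0.214, 0.075], [0.4923, 0.2134, 0.075], [0.4956, 0.2093, 0.075]]
front [0.35691854 0.32906207 0.038     ]
front [0.33754431 0.26767209 0.038     ]
scene rail 435 [ 0.08883061 -0.9960467   0.72014004 -0.03625293] [ 0.61612921 -0.42196877  0.1440249 ] [0.77772226 0.19222247 0.15594041]
red 553 ((648.7160034179688, 28.19921875), (136.08535766601562, 69.1212158203125), 5.68829345703125) [[578.0, 56.0], [584.0, -13.0], [720.0, 1.0], [713.0, 69.0]] 0.15175566593591228
blue 403 ((676.2637939453125, -279.4842529296875), (138.67861938476562, 71.65010833740234), 4.968067169189453) [[604.0, -250.0], [610.0, -321.0], [748.0, -309.0], [742.0, -238.0]] 0.15081546215764918
 lid yellow 67 [271. 162.] [ 0.411
[... 434 characters left out ...]
4946289), (135.6846923828125, 68.14742279052734), 4.646356582641602) [[578.0, 55.0], [583.0, -13.0], [718.0, -2.0], [713.0, 66.0]] 0.15051972734637736
blue 652 ((677.689697265625, -280.6375732421875), (131.6572723388672, 65.61260223388672), 5.081904888153076) [[609.0, -254.0], [615.0, -319.0], [746.0, -307.0], [740.0, -242.0]] 0.15161020135482256
 lid yellow 112 [272. 338.] [ 0.40963806 -0.33541653] 0.0932
 lid blue 246 [362. 272.] [ 0.64513236 -0.25372985] 0.1041
 lid blue 276 [368. 296.] [ 0.63972309 -0.31565782] 0.1041
 lid red 190 [247. 266.] [ 0.4134247  -0.14682487] 0.0927
 lid red 99 [285. 310.] [ 0.46035803 -0.27814579] 0.0909
 lid pink 99 [285. 310.] [ 0.46035803 -0.27814579] 0.0909
```

Request:
{"method": "arm_command", "body": {
  "plan": [
    [0.088,0,0,0,0.041],
    [0.088,0.02,-0.004,-0.038,0],
    [0.088,0.02,-0.0044,-0.0375,0],
    [0.088,0.04,0,0,0],
    [0.088,0.04,0,0,0],
    [0.088,0,0,0,0],
    [0.088,0,0,0,0]
  ]
}}

```text
clock: 3.55
tool_pos: [0.4038, 0.2797, 0.1437]
eef_rot: [0.698, -0.116, -0.697, -0.117]
contact_force: [0.1, 0.2, 0.0]
opening: 0.998
```

```bash
python3 - <<'E'
from h import *
p,d,st=snap('wrist','w2'); print(st['tool_pos'],st['q'],R.from_quat(st['eef_rot']).as_matrix().round(3))
E
```

```text
[0.40381811 0.27969798 0.14373537] [-0.84633191  0.6931639   0.23859375  2.06715801 -0.37841296  0.4205827
 -2.21483571] [[ 0.001 -0.325 -0.946]
 [ 0.001 -0.946  0.325]
 [-1.    -0.001 -0.001]]
```

View pics/w2.png

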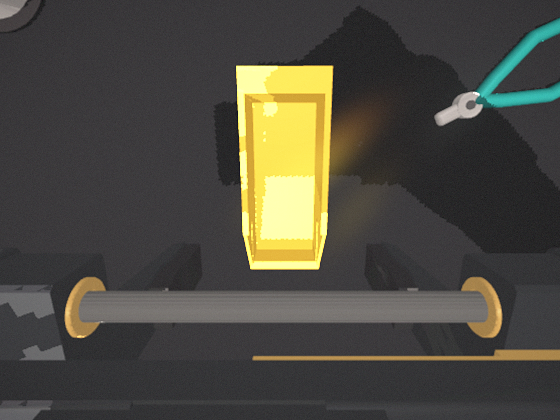

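Rear corners (237,67) and (333,67): the bin lies square between the fingers. I'll descend and close lightly.

```bash
python3 - <<'E'
from h import *
for u in (237,333): print(onz('wrist','w2',u,66.5,.075))
E
```

```text
[0.51556651 0.27491688 0.075     ]
[0.49486989 0.2144718  0.075     ]
```

Request:
{"method": "arm_command", "body": {
  "plan": [
    [0.088,0.045,0,0,0],
    [0.088,0.045,0,0,0],
    [0.088,0.0105,0,0,0],
    [0.06,0,0,0,0],
    [0.05,0,0,0,0],
    [0.05,0,0,0,0],
    [0.05,0,0,0,0],
    [0.05,0,0,0,0]
  ],
  "force": 4
}}

```text
clock: 4.6
tool_pos: [0.4039, 0.2799, 0.0436]
eef_rot: [0.698, -0.116, -0.697, -0.117]
contact_force: [-0.5, 1.0, 6.8]
opening: 0.726
```

Request:
{"method": "arm_command", "body": {
  "plan": [
    [0.05,-0.005,0,-0.004,0],
    [0.05,-0.005,0,-0.004,0],
    [0.05,-0.005,0,-0.004,0],
    [0.05,-0.006,0,-0.004,0],
    [0.05,0,0,0,0],
    [0.05,0,0,0,0]
  ],
  "force": 4
}}

```text
clock: 5.35
tool_pos: [0.4181, 0.2743, 0.0632]
eef_rot: [-0.697, 0.116, 0.698, 0.116]
contact_force: [-0.6, -0.1, -1.4]
opening: 0.726
```

```bash
python3 - <<'E'
from h import *
for n,t in (('wrist','w3'),('scene','c3'),('side','s3')): snap(n,t)
print(r.get_state()['contact_force'])
a=cv2.imread('pics/c3.png')[250:340,300:430]; b=cv2.imread('pics/s3.png')[120:210,150:280]
cv2.imwrite('pics/cs3.png',cv2.resize(np.hstack([a,b]),None,fx=3,fy=3,interpolation=cv2.INTER_CUBIC))
E
```

```text
[ 0.32119767 -0.19781659 -0.85022858]
```

View pics/cs3.png

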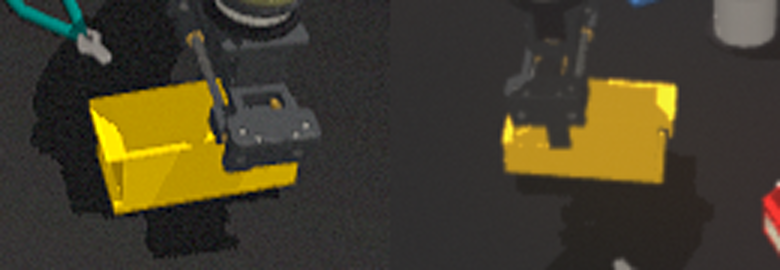

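View pics/w3.png

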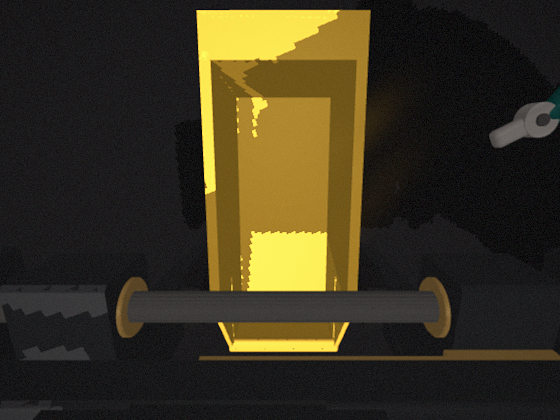

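```bash
cat >> h.py <<'E'
def tilt(t,verbose=True):
    z=np.load(f'pics/{t}.npz'); hsv=cv2.cvtColor(z['p'],cv2.COLOR_RGB2HSV); C=cloud('wrist',t)
    T=R.from_quat(z['rot']).as_matrix(); L=(C-z['pos'])@T   # tool coords
    y=(hsv[...,0]>18)&(hsv[...,0]<35)&(hsv[...,1]>100)&(hsv[...,2]>60)&(z['d']>0)
    X=-L[...,2]; Z=-L[...,0]; Y=L[...,1]   # X fwd (bin x if tilt 0), Z up rel TCP
    m=y&(abs(Y)<.022)&(X>-.02)
    P=np.c_[X[m],Z[m]]
    # lower envelope = floor ; fit by ransac on lines
    rng=np.random.default_rng(0); best=(0,)
    F=P[P[:,1]<np.percentile(P[:,1],60)]
    for _ in range(300):
        a,b=F[rng.integers(len(F),size=2)]
        if abs(a[0]-b[0])<.03: continue
        k=(b[1]-a[1])/(b[0]-a[0]); e=abs(F[:,1]-a[1]-k*(F[:,0]-a[0]))<.0015
        if e.sum()>best[0]: best=(e.sum(),e)
    k,c=np.polyfit(F[best[1],0],F[best[1],1],1)
    # side rims
    m2=y&(abs(abs(Y)-.031)<.004)&(X>0)&(X<.10)
    Q=np.c_[X[m2],Z[m2]]; 
    mw=y&(abs(Y)<.028); W=np.c_[X[mw],Z[mw],C[...,2][mw]]; W=W[W[:,1]>W[:,1].max()-.025]
    print(t,'floor tilt noseup',-np.arctan(k),'n',best[0],'floor z@X=0 rel TCP',c,'world',z['pos'][2]+c,'web: Xmax',np.percentile(W[:,0],99),'n',len(W))
    return P,Q
E
python3 - <<'E'
from h import *
for t in('w2','w3'):
    P,Q=tilt(t)
    if len(Q)>20:
        for lo in np.arange(0,.1,.01):
            q=Q[(Q[:,0]>lo)&(Q[:,0]<lo+.01)]
            if len(q): print(lo.round(3),np.percentile(q[:,1],[50,95]).round(4))
E
```

```text
w2 floor tilt noseup 0.0009941121191277033 n 3267 floor z@X=0 rel TCP -0.1405859837526459 world 0.0031493883234821607 web: Xmax 0.023089092215213148 n 333
0.0 [-0.0956 -0.0681]
0.01 [-0.0696  0.0914]
0.02 [-0.0919 -0.0676]
0.03 [-0.0947 -0.068 ]
0.04 [-0.0963 -0.0679]
0.05 [-0.0893 -0.0679]
0.06 [-0.0934 -0.0679]
0.07 [-0.0945 -0.0681]
0.08 [-0.0951 -0.068 ]
0.09 [-0.0691 -0.0675]
w3 floor tilt noseup 0.08976973553653139 n 10890 floor z@X=0 rel TCP -0.040783966503706776 world 0.022377895773186288 web: Xmax 0.026915825982552596 n 671
0.0 [0.0116 0.0317]
0.01 [0.0123 0.0899]
0.02 [0.0095 0.03  ]
0.03 [0.0083 0.029 ]
0.04 [0.0076 0.0282]
0.05 [0.0071 0.0272]
0.06 [0.0065 0.0264]
0.07 [0.0058 0.0255]
0.08 [0.0046 0.0246]
0.09 [0.0226 0.024 ]
```

Request:
{"method": "arm_command", "body": {
  "plan": [
    [0.05,0,0,0,0],
    [0.05,-0.006,0,0,0],
    [0.05,-0.006,0,0,0],
    [0.05,0,0,0,0]
  ],
  "force": 3
}}

```text
clock: 6.0
tool_pos: [0.4187, 0.2746, 0.0759]
eef_rot: [0.698, -0.116, -0.697, -0.116]
contact_force: [-0.2, 0.3, -1.6]
opening: 0.73
```

```bash
python3 - <<'E'
from h import *
snap('wrist','w4'); tilt('w4'); print(r.get_state()['tool_pos'])
E
```

```text
w4 floor tilt noseup 0.3469773566424336 n 8418 floor z@X=0 rel TCP -0.044588111266577274 world 0.03129401931900161 web: Xmax 0.02695050909638459 n 797
[0.41852431 0.27448207 0.07563094]
```

Request:
{"method": "arm_command", "body": {
  "plan": [
    [0.05,0.006,0,0.005,0],
    [0.05,0.006,0,0.005,0],
    [0.05,0,0,0,0]
  ],
  "force": 3
}}

```text
clock: 6.42
tool_pos: [0.4079, 0.2776, 0.0625]
eef_rot: [-0.697, 0.116, 0.698, 0.116]
contact_force: [0.3, 0.3, -1.5]
opening: 0.729
```

Request:
{"method": "arm_command", "body": {
  "plan": [
    [0.05,0,0,0,0],
    [0.05,0,0,0,0],
    [0.05,-0.01,0,0,0],
    [0.05,-0.03,0,0,0],
    [0.05,-0.03,0,0,0],
    [0.05,0,0,0,0]
  ],
  "force": 20
}}

```text
clock: 7.18
tool_pos: [0.4102, 0.2783, 0.1354]
eef_rot: [0.699, -0.115, -0.696, -0.117]
contact_force: [-0.7, -0.1, -2.5]
opening: 0.72
```

```bash
python3 - <<'E'
from h import *
snap('wrist','w5'); tilt('w5'); print(r.get_state()['tool_pos'])
E
```

```text
w5 floor tilt noseup 0.18785901910283753 n 9874 floor z@X=0 rel TCP -0.042249340331343865 world 0.0931788004369637 web: Xmax 0.026894526509917503 n 693
[0.40933189 0.27795209 0.13420359]
```

View pics/w5.png

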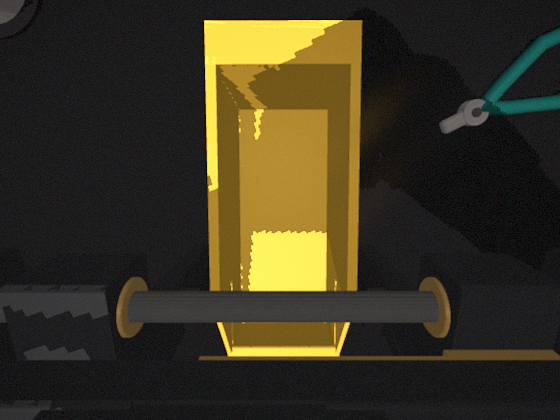

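```bash
cat >> h.py <<'E'
def webedge(t,row=None):
    """top rear edge of yellow web: returns in tool (X,Y,Z) at left/right/mid"""
    z=np.load(f'pics/{t}.npz'); hsv=cv2.cvtColor(z['p'],cv2.COLOR_RGB2HSV); C=cloud('wrist',t)
    T=R.from_quat(z['rot']).as_matrix(); L=(C-z['pos'])@T
    y=(hsv[...,0]>18)&(hsv[...,0]<35)&(hsv[...,1]>100)&(hsv[...,2]>60)&(z['d']>0)
    out=[]
    for u in range(225,345,6):
        v=np.where(y[:200,u])[0]
        if len(v): v0=v.min(); q=L[v0+1:v0+5,u]; out.append([-q[0,2],q[0,1],-q[:,0].mean()])
    out=np.array(out); print(t,'web rear top edge X,Y,Z rel TCP: median',np.median(out,0).round(4),'yaw slope',np.polyfit(out[:,1],out[:,0],1)[0].round(4))
    cols=np.where(y[25:60].sum(0)>25)[0]; print(' cols',cols.min(),cols.max())
E
python3 - <<'E'
from h import *
webedge('w5')
E
```

```text
w5 web rear top edge X,Y,Z rel TCP: median [ 0.1093 -0.0019  0.0104] yaw slope -0.0079
 cols 204 361
```

Request:
{"method": "arm_command", "body": {
  "plan": [
    [0.05,-0.05,0,0,-0.14],
    [0.05,-0.05,0,0,-0.14],
    [0.05,-0.046,0,0,-0.141],
    [0.05,0,0.03,-0.009,0],
    [0.05,0,0.046,-0.013,0],
    [0.05,0,0.046,-0.013,0],
    [0.05,0,0.046,-0.013,0],
    [0.05,0,0.046,-0.013,0],
    [0.05,0,0.046,-0.013,0],
    [0.05,0,0.046,-0.013,0],
    [0.05,0,0.046,-0.013,0],
    [0.05,0,0.04,-0.013,0]
  ]
}}

```text
clock: 8.72
tool_pos: [0.5565, -0.1044, 0.2778]
eef_rot: [-0.705, -0.032, 0.707, -0.032]
contact_force: [-0.2, 1.7, -1.1]
opening: 0.723
```

Request:
{"method": "arm_command", "body": {
  "plan": [
    [0.05,0,0.028,-0.009,0],
    [0.05,0,0,0,0],
    [0.05,0,0,0,0]
  ]
}}

```text
clock: 9.1
tool_pos: [0.5676, -0.1283, 0.2781]
eef_rot: [-0.706, -0.033, 0.707, -0.032]
contact_force: [-0.2, 0.6, -1.2]
opening: 0.724
```

```bash
python3 - <<'E'
from h import *
p,d,st=snap('wrist','w6'); tilt('w6'); webedge('w6'); print(st['tool_pos'],st['q'],R.from_quat(st['eef_rot']).as_matrix().round(4))
E
```

```text
w6 floor tilt noseup 0.18795976052858904 n 9892 floor z@X=0 rel TCP -0.04218447973273945 world 0.2359021773931558 web: Xmax 0.027380257784781748 n 708
w6 web rear top edge X,Y,Z rel TCP: median [ 0.1099 -0.0016  0.0102] yaw slope 0.0055
 cols 204 361
[ 0.56761232 -0.12829194  0.27808666] [ 0.01486018  0.59302354  0.22024031  1.66177419 -0.15722323  0.90686579
 -1.18289291] [[-0.0024  0.0916 -0.9958]
 [ 0.0017 -0.9958 -0.0916]
 [-1.     -0.002   0.0023]]
```

View pics/w6.png

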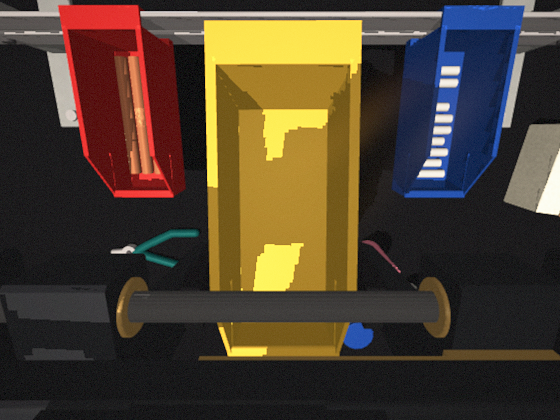

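```bash
python3 - <<'E'
from h import *
t='w6'; z=np.load('pics/w6.npz'); C=cloud('wrist',t); T=R.from_quat(z['rot']).as_matrix(); L=(C-z['pos'])@T
for u in (160,180,190,375,400,430):
    print(u,[(v,*(np.array([-L[v,u,2],L[v,u,1]])*1000).round(1),round(C[v,u,2]*1000,1)) for v in range(8,26)])
im=cv2.imread('pics/w6.png')[0:60]; cv2.imwrite('pics/w6c.png',cv2.resize(im[:,130:430],None,fx=2.6,fy=2.6*2,interpolation=cv2.INTER_CUBIC))
# rail pts on top
m=(C[...,2]>.145)&(C[...,2]<.155)&(np.arange(420)[:,None]<45)
hsv=cv2.cvtColor(z['p'],cv2.COLOR_RGB2HSV); 
g=m&(hsv[...,1]<60)
P=C[g]; print('rail top',len(P),cv2.fitLine(P[:,:2].astype(np.float32),cv2.DIST_HUBER,0,.01,.01).ravel(),P[:,2].mean())
A=np.polyfit(P[:,1],P[:,0],1); print(A)
for n,lo,hi in (('red',0,8),('blue',105,125)):
    k=m&(hsv[...,0]>=lo)&(hsv[...,0]<=hi)&(hsv[...,1]>120); print(n,k.sum(),C[k].min(0),C[k].max(0), np.median(C[k],0))
E
```

```text
160 [(8, np.float64(213.9), np.float64(-155.5), np.float64(-0.5)), (9, np.float64(212.8), np.float64(-155.6), np.float64(-0.5)), (10, np.float64(211.7), np.float64(-155.8), np.float64(-0.5)), (11, np.float64(160.1), np.float64(-101.2), np.float64(149.4)), (12, np.float64(158.5), np.float64(-100.4), np.float64(152.1)), (13, np.float64(158.6), np.float64(-101.3), np.float64(149.6)), (14, np.float64(157.7), np.float64(-101.2), np.float64(150.2)), (15, np.float64(157.7), np.float64(-102.1), np.float64(148.0)), (16, np.float64(156.4), np.float64(-101.5), np.float64(149.8)), (17, np.float64(156.6), np.float64(-102.7), np.float64(146.8)), (18, np.float64(156.8), np.float64(-103.8), np.float64(144.0)), (19, np.float64(156.4), np.float64(-104.3), np.float64(142.8)), (20, np.float64(157.1), np.float64(-106.0), np.float64(138.4)), (21, np.float64(156.4), np.float64(-106.2), np.float64(138.1)), (22, np.float64(156.2), np.float64(-106.9), np.float64(136.3)), (23, np.float64(156.5), np.float64(-108.3), np.float64(132.8)), (24, np.float64(156.1), np.float64(-108.8), np.float64(131.6)), (25, np.floa
[... 5342 characters left out ...]
 np.float64(123.2), np.float64(139.8)), (21, np.float64(156.7), np.float64(124.4), np.float64(137.3)), (22, np.float64(156.5), np.float64(125.3), np.float64(135.5)), (23, np.float64(155.7), np.float64(125.4), np.float64(135.6)), (24, np.float64(156.3), np.float64(127.5), np.float64(131.1)), (25, np.float64(156.3), np.float64(128.6), np.float64(128.6))]
rail top 3032 [ 0.09037504 -0.9959078   0.7156053  -0.01787981] 0.149272475325499
[-0.09217771  0.7139593 ]
red 2367 [0.68475515 0.00101613 0.14503711] [0.71908348 0.06772359 0.15498162] [0.70598471 0.03462464 0.15293779]
blue 2422 [ 0.71346389 -0.30981629  0.1450141 ] [ 0.74679331 -0.23922729  0.15498321] [ 0.73374989 -0.27172006  0.15287626]
```

View pics/w6c.png

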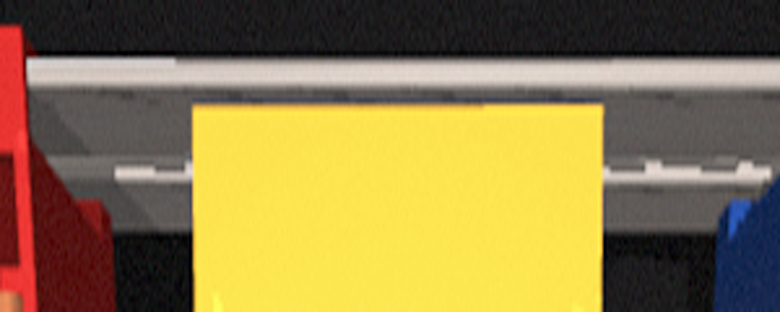

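The wrist view shows the rail in both gaps. In tool axes it runs parallel to the jaws, from 156.4 to 160.2 mm ahead of the TCP, with its top at z≈0.150. That matches the stated height and 4 mm thickness. The red bin's inner edge (138,6) and the blue bin's (446,7) lie evenly either side. Tilt is 0.188 rad, within the 0.15–0.3 window.

Request:
{"method": "arm_command", "body": {
  "plan": [
    [0.05,0,0.002,-0.029,0],
    [0.05,0,0.002,-0.029,0],
    [0.05,0.05,0,0,0],
    [0.05,0.045,0,0,0],
    [0.05,0.015,0,0,0],
    [0.05,0,0,0,0],
    [0.05,0,0,0,0]
  ]
}}

```text
clock: 10.02
tool_pos: [0.6279, -0.1285, 0.1712]
eef_rot: [0.708, 0.032, -0.705, 0.032]
contact_force: [0.4, -0.6, -1.5]
opening: 0.726
```

```bash
cat >> h.py <<'E'
def rail(t):
    z=np.load(f'pics/{t}.npz'); C=cloud('wrist',t); T=R.from_quat(z['rot']).as_matrix(); L=(C-z['pos'])@T
    hsv=cv2.cvtColor(z['p'],cv2.COLOR_RGB2HSV)
    m=(C[...,2]>.1475)&(C[...,2]<.1525)&(np.arange(420)[:,None]<230)&(hsv[...,1]<70)
    for s in (-1,1):
        k=m&(s*L[...,1]>.04)&(s*L[...,1]<.1); q=L[k]
        if len(q)>10: print(t,'rail side',s,len(q),'X 2..98%',np.percentile(-q[:,2],[2,50,98]).round(4),'z',np.median(C[k][:,2]).round(4),'Zrel',-np.median(q[:,0]).round(4))
E
python3 - <<'E'
from h import *
p,d,st=snap('wrist','w7'); tilt('w7'); webedge('w7'); rail('w7'); rail('w6'); print(st['tool_pos'],st['contact_force'])
E
```

```text
w7 floor tilt noseup 0.1875615970526046 n 9938 floor z@X=0 rel TCP -0.042203967698188224 world 0.1290219828521993 web: Xmax 0.027434299649558215 n 727
w7 web rear top edge X,Y,Z rel TCP: median [ 0.1098 -0.0016  0.0103] yaw slope 0.0018
 cols 204 361
w7 rail side -1 986 X 2..98% [0.0959 0.0976 0.0996] z 0.15 Zrel -0.0215
w7 rail side 1 1035 X 2..98% [0.0959 0.0977 0.0998] z 0.1499 Zrel -0.0217
w6 rail side -1 481 X 2..98% [0.1561 0.1578 0.1602] z 0.1498 Zrel -0.128
w6 rail side 1 483 X 2..98% [0.1562 0.1579 0.1602] z 0.1498 Zrel -0.1278
[ 0.62794341 -0.12848764  0.17122595] [ 0.41010991 -0.61650198 -1.53832611]
```

View pics/w7.png

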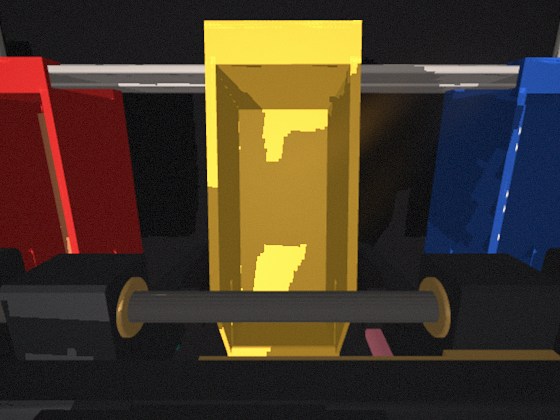

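The rail now lies 95.9–99.7 mm ahead and the slot spans 95.6–104.6 mm, so I'll back off 2.3 mm and lower over the rail.

Request:
{"method": "arm_command", "body": {
  "plan": [
    [0.05,0,0,0.0023,0],
    [0.05,0.012,0,0,0],
    [0.05,0.01,0,0,0],
    [0.05,0.0045,0,0,0],
    [0.05,0,0,0,0],
    [0.05,0,0,0,0]
  ]
}}

```text
clock: 10.82
tool_pos: [0.6245, -0.1287, 0.1428]
eef_rot: [0.707, 0.032, -0.706, 0.032]
contact_force: [0.1, 0.4, -1.8]
opening: 0.722
```

```bash
python3 - <<'E'
from h import *
p,d,st=snap('wrist','w8'); tilt('w8'); webedge('w8'); rail('w8'); print(st['tool_pos'],st['contact_force'])
E
```

```text
w8 floor tilt noseup 0.18810009101052164 n 9907 floor z@X=0 rel TCP -0.04222624458216062 world 0.10061606149471697 web: Xmax 0.027374468456519842 n 714
w8 web rear top edge X,Y,Z rel TCP: median [ 0.1099 -0.0016  0.01  ] yaw slope -0.001
 cols 204 361
w8 rail side -1 1660 X 2..98% [0.0993 0.1012 0.1035] z 0.1499 Zrel 0.0071
w8 rail side 1 1546 X 2..98% [0.0994 0.1011 0.1032] z 0.1499 Zrel 0.007
[ 0.6244719  -0.12865422  0.14284231] [ 0.06848178  0.44350783 -1.75163172]
```

Request:
{"method": "arm_command", "body": {
  "plan": [
    [0.05,0.002,0,0,0],
    [0.05,0,0,0,0]
  ]
}}

```text
clock: 11.12
tool_pos: [0.6246, -0.1287, 0.141]
eef_rot: [0.707, 0.032, -0.706, 0.032]
contact_force: [-0.5, -0.3, 0.1]
opening: 0.723
```

Request:
{"method": "arm_command", "body": {
  "plan": [
    [0.05,0,0,0,0],
    [0.05,0.002,0,0.0003,0],
    [0.05,0.002,0,0.0003,0],
    [0.05,0.002,0,0.0004,0],
    [0.05,0.002,0,0.0004,0],
    [0.05,0,0,0,0]
  ],
  "force": 3
}}

```text
clock: 11.88
tool_pos: [0.6226, -0.1287, 0.1325]
eef_rot: [-0.706, -0.032, 0.707, -0.032]
contact_force: [0.3, 0.2, -1.2]
opening: 0.726
```

```bash
python3 - <<'E'
from h import *
p,d,st=snap('wrist','w9'); tilt('w9'); webedge('w9'); rail('w9'); print(st['tool_pos'],st['contact_force'])
E
```

```text
w9 floor tilt noseup 0.09368363119210178 n 10826 floor z@X=0 rel TCP -0.04166022069080449 world 0.09080129724360325 web: Xmax 0.02744962789207275 n 681
w9 web rear top edge X,Y,Z rel TCP: median [ 0.1097 -0.0015  0.0203] yaw slope -0.008
 cols 199 367
w9 rail side -1 1995 X 2..98% [0.1012 0.103  0.1053] z 0.1499 Zrel 0.0175
w9 rail side 1 1883 X 2..98% [0.1012 0.1029 0.105 ] z 0.1499 Zrel 0.0175
[ 0.62258127 -0.12866388  0.13246152] [ 0.32954564  0.16341667 -1.16029556]
```

View pics/w9.png

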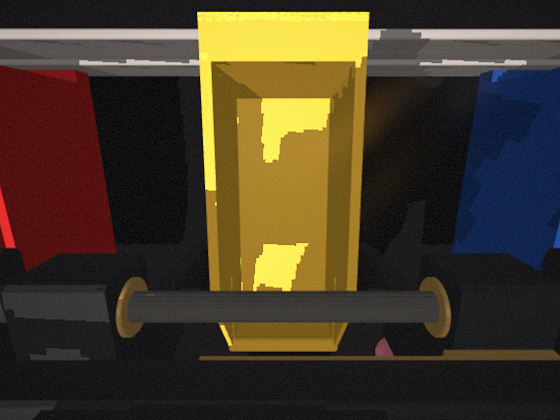

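Request:
{"method": "arm_command", "body": {
  "plan": [
    [0.05,0.0025,0,0.0004,0],
    [0.05,0.0025,0,0.0004,0],
    [0.05,0.0025,0,0.0004,0],
    [0.05,0.002,0,0.0003,0],
    [0.05,0.001,0,0,0],
    [0.05,0,0,0,0]
  ]
}}

```text
clock: 12.68
tool_pos: [0.6222, -0.1287, 0.1226]
eef_rot: [0.707, 0.032, -0.706, 0.032]
contact_force: [3.2, 1.0, 0.7]
opening: 0.726
```

```bash
python3 - <<'E'
from h import *
p,d,st=snap('wrist','w10'); tilt('w10'); webedge('w10'); rail('w10'); print(st['tool_pos'],st['contact_force'])
E
```

```text
w10 floor tilt noseup 0.002469179333404663 n 11758 floor z@X=0 rel TCP -0.041425281311994855 world 0.08120617581950416 web: Xmax 0.027460607512935574 n 651
w10 web rear top edge X,Y,Z rel TCP: median [ 0.1084 -0.0015  0.0304] yaw slope 0.0005
 cols 192 373
w10 rail side -1 2360 X 2..98% [0.1016 0.1033 0.1056] z 0.1499 Zrel 0.0271
w10 rail side 1 2317 X 2..98% [0.1016 0.1034 0.1058] z 0.1499 Zrel 0.027
[ 0.62218302 -0.12873275  0.12263146] [3.19237559 1.02545544 0.74006755]
```

The bin is level (0.0025 rad), its floor is at z=0.0812 (expected 0.081) and the web is at 0.153. I'll let go and rise.

Request:
{"method": "arm_command", "body": {
  "plan": [
    [0.07,0,0,0,0],
    [0.08,0,0,0,0],
    [0.088,0,0,0,0],
    [0.088,0,0,0,0],
    [0.088,-0.02,0,0,0],
    [0.088,-0.05,0,0,0],
    [0.088,-0.06,0,0,0],
    [0.088,-0.03,0,0,0],
    [0.088,0,0,0,0]
  ]
}}

```text
clock: 13.85
tool_pos: [0.6228, -0.1294, 0.285]
eef_rot: [0.708, 0.032, -0.704, 0.033]
contact_force: [-0.2, -0.6, 0.2]
opening: 0.996
```

```bash
python3 - <<'E'
from h import *
p,d,st=snap('wrist','w11'); tilt('w11'); webedge('w11'); rail('w11'); print(st['tool_pos'],st['contact_force'],st['q'][6])
snap('side','s11'); snap('scene','c11')
E
```

```text
w11 floor tilt noseup 0.004275008752981856 n 3089 floor z@X=0 rel TCP -0.20406577870741888 world 0.08090249215850454 web: Xmax 0.02384576723004068 n 374
w11 web rear top edge X,Y,Z rel TCP: median [ 0.1055  0.0085 -0.1326] yaw slope -0.4115Traceback (most recent call last):
  File "<stdin>", line 2, in <module>
  File "h.py", line 62, in webedge
    cols=np.where(y[25:60].sum(0)>25)[0]; print(' cols',cols.min(),cols.max())
                                                        ~~~~~~~~^^
    return umr_minimum(a, axis, None, out, keepdims, initial, where)
ValueError: zero-size array to reduction operation minimum which has no identity
```

View pics/w11.png

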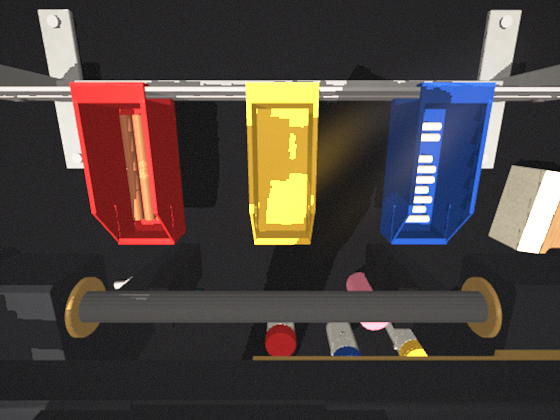

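```bash
python3 - <<'E'
from h import *
rail('w11')
z=np.load('pics/w11.npz'); hsv=cv2.cvtColor(z['p'],cv2.COLOR_RGB2HSV); C=cloud('wrist','w11')
y=(hsv[...,0]>18)&(hsv[...,0]<35)&(hsv[...,1]>100)&(hsv[...,2]>60); y[250:]=0
nl,lab,stt,cen=cv2.connectedComponentsWithStats(y.astype(np.uint8)); i=1+stt[1:,4].argmax(); P=C[(lab==i)&(C[...,2]>.145)]
print('bin top rect',cv2.minAreaRect((P[:,:2]*1000).astype(np.float32)),P.min(0),P.max(0),np.median(P[:,2]))
snap('side','s11'); snap('scene','c11')
a=cv2.imread('pics/s11.png')[240:420,200:340]; b=cv2.imread('pics/c11.png')[140:230,230:320]
cv2.imwrite('pics/j_s.png',cv2.resize(a,None,fx=4,fy=4,interpolation=cv2.INTER_CUBIC)[:600])
cv2.imwrite('pics/j_c.png',cv2.resize(b,None,fx=6,fy=6,interpolation=cv2.INTER_CUBIC))
E
```

```text
w11 rail side -1 346 X 2..98% [0.1007 0.1026 0.1044] z 0.15 Zrel -0.1354
w11 rail side 1 342 X 2..98% [0.1005 0.1027 0.1046] z 0.1499 Zrel -0.1358
bin top rect ((666.250244140625, -123.49700927734375), (128.55914306640625, 64.92991638183594), 5.218760967254639) [ 0.59948555 -0.16011694  0.14510051] [ 0.73244003 -0.08572385  0.43154171] 0.15306373592353356
```

View pics/j_s.png

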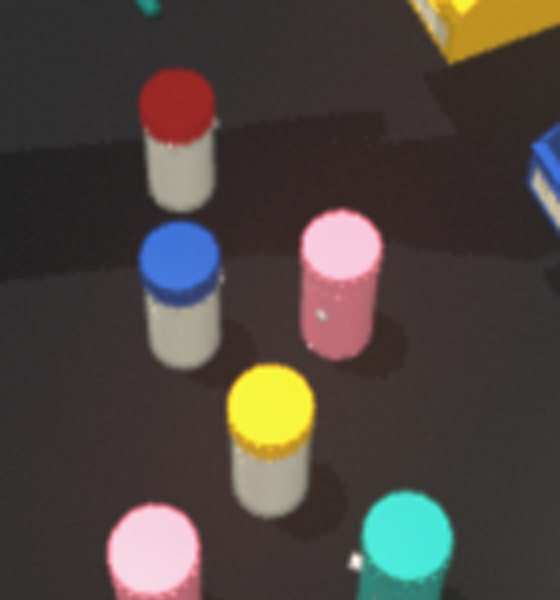

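View pics/j_c.png

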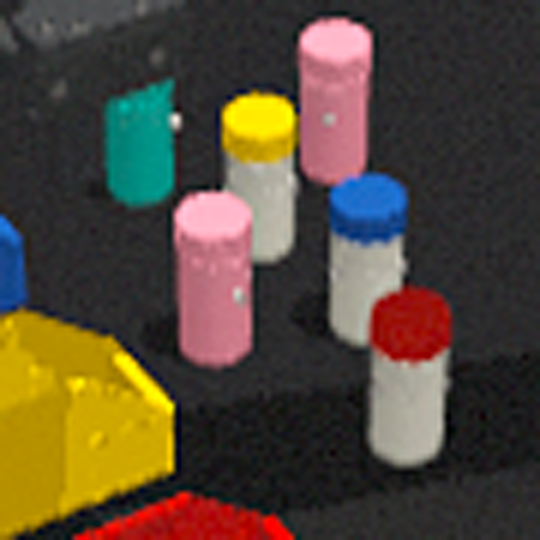

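View pics/s11.png

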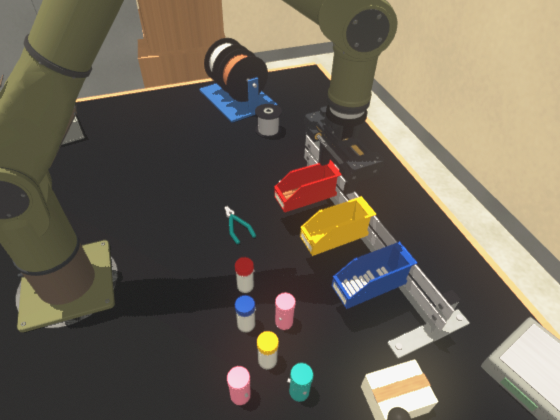

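Candidates: the yellow lid on a clear/white body is at side (267,341) and scene (273,159). The pink ones at side (285,301) and (238,377), and the turquoise at (302,374), are coloured all over and don't belong. In the enlarged crop only the yellow-lidded jar fits, so that is the one.

```bash
python3 - <<'E'
from h import *
J={'yellow':((267.5,340.8),(273.3,158.8)),'blue':((245,304),(291.3,172.5)),'red':((244.3,266),(298.5,191.7)),'pink1':((285.2,301.5),(265.5,175.5)),'pink2':((238.5,377),(285.8,147)),'turq':((301.7,373.7),None)}
for k,(s,c) in J.items():
    a=onz('side','s11',*s,.09); 
    print(k,'side@90',a.round(4), *( (onz('scene','c11',*c,.09).round(4),[np.round(q,4) for q in tri(ray('side','s11',*s),ray('scene','c11',*c))]) if c else ()))
E
```

```text
yellow side@90 [ 0.3989 -0.3404  0.09  ] [ 0.3968 -0.3411  0.09  ] [array([ 0.398 , -0.3404,  0.0908]), array([0.0008, 0.0008])]
blue side@90 [ 0.3801 -0.247   0.09  ] [ 0.3786 -0.2446  0.09  ] [array([ 0.3792, -0.246 ,  0.0891]), array([0.0012, 0.0012])]
red side@90 [ 0.4064 -0.1525  0.09  ] [ 0.4058 -0.1458  0.09  ] [array([ 0.4055, -0.1496,  0.0869]), array([0.0016, 0.0016])]
pink1 side@90 [ 0.4628 -0.2689  0.09  ] [ 0.4616 -0.2674  0.09  ] [array([ 0.4621, -0.2683,  0.0896]), array([0.0009, 0.0009])]
pink2 side@90 [ 0.3251 -0.3902  0.09  ] [ 0.3249 -0.3867  0.09  ] [array([ 0.3245, -0.3892,  0.0883]), array([0.0008, 0.0008])]
turq side@90 [ 0.4387 -0.4229  0.09  ]
```

Request:
{"method": "arm_command", "body": {
  "plan": [
    [0.088,0,0,0,-0.1826],
    [0.088,0,0,0,-0.1826],
    [0.088,0,0,0,-0.1826],
    [0.088,0,0,0,-0.1826],
    [0.088,0,0,0,-0.1826],
    [0.088,0,0,0,-0.1826],
    [0.088,0,0,0,-0.1826]
  ]
}}

```text
clock: 14.88
tool_pos: [0.6203, -0.1286, 0.2801]
eef_rot: [-0.546, -0.45, 0.547, -0.448]
contact_force: [0.3, -0.3, -0.6]
opening: 0.996
```

Request:
{"method": "arm_command", "body": {
  "plan": [
    [0.088,0,-0.0297,0.042,0],
    [0.088,0,-0.0297,0.042,0],
    [0.088,0,-0.0297,0.042,0],
    [0.088,0,-0.0297,0.042,0],
    [0.088,0,-0.0297,0.042,0],
    [0.088,0,-0.0297,0.042,0],
    [0.088,0.05,0,0,0],
    [0.088,0.05,0,0,0],
    [0.088,0.05,0,0,0],
    [0.088,0,0,0,0],
    [0.088,0,0,0,0]
  ]
}}

```text
clock: 16.25
tool_pos: [0.3966, -0.3401, 0.1329]
eef_rot: [0.548, 0.447, -0.548, 0.447]
contact_force: [0.5, -0.8, 0.3]
opening: 1.001
```

```bash
python3 - <<'E'
from h import *
p,d,st=snap('side','s12'); print(st['tool_pos'],st['q'][6]); snap('wrist','w12'); T=R.from_quat(st['eef_rot']).as_matrix(); print(T.round(4)); 
dl=np.array([.398,-.3405,.060])-st['tool_pos']; print('tool delta',(dl@T).round(4))
a=cv2.imread('pics/s12.png')[230:420,180:370]; b=cv2.imread('pics/w12.png')
cv2.imwrite('pics/j12.png',np.hstack([cv2.resize(a,None,fx=2.1,fy=2.1),cv2.resize(b,(400,399))]))
E
```

```text
[ 0.39661094 -0.34012352  0.13286483] 0.24358055621995553
[[ 4.000e-04  9.797e-01 -2.004e-01]
 [-0.000e+00 -2.004e-01 -9.797e-01]
 [-1.000e+00  4.000e-04 -1.000e-04]]
tool delta [0.0729 0.0014 0.0001]
```

View pics/j12.png

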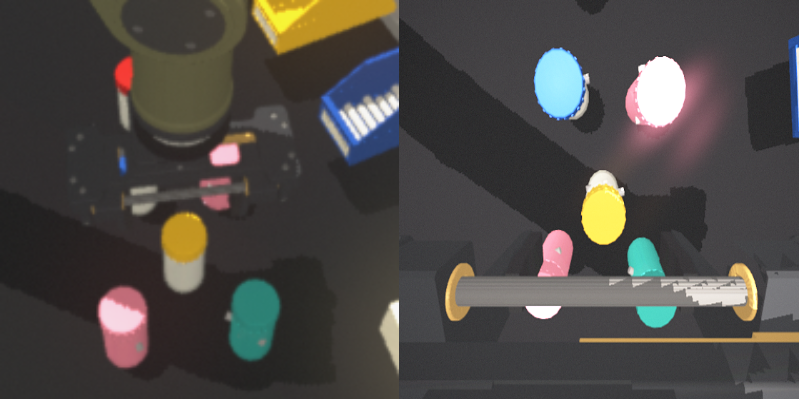

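```bash
python3 - <<'E'
from h import *
z=np.load('pics/w12.npz'); hsv=cv2.cvtColor(z['p'],cv2.COLOR_RGB2HSV)
y=((hsv[...,0]>20)&(hsv[...,0]<35)&(hsv[...,1]>110)).astype(np.uint8); y[:170]=0;y[265:]=0;y[:,:220]=0;y[:,340:]=0
c=max(cv2.findContours(y,0,1)[0],key=cv2.contourArea); print(cv2.boundingRect(c))
C=cloud('wrist','w12'); m=y>0; P=C[m&(C[...,2]>.085)&(C[...,2]<.1)]; print(len(P),P.min(0),P.max(0),(P.min(0)+P.max(0))/2,np.median(P[:,2]))
E
```

```text
(255, 194, 63, 63)
2783 [ 0.37864197 -0.35806197  0.08510854] [ 0.42077064 -0.31591818  0.09225992] [ 0.39970631 -0.33699008  0.08868423] 0.09007836810520309
```

The wrist depth puts the lid at (0.3997, −0.337, 0.090), 42 mm across. That agrees with the two-view result to within 4 mm, and I'll use the closer wrist value.

Request:
{"method": "arm_command", "body": {
  "plan": [
    [0.088,0.01,0.0024,-0.0037,0],
    [0.088,0.035,0,0,0],
    [0.088,0.028,0,0,0],
    [0.088,0,0,0,0],
    [0.06,0,0,0,0],
    [0.03,0,0,0,0],
    [0.03,0,0,0,0],
    [0.03,0,0,0,0],
    [0.03,0,0,0,0]
  ],
  "force": 15
}}

```text
clock: 17.48
tool_pos: [0.3996, -0.337, 0.0594]
eef_rot: [0.548, 0.447, -0.548, 0.447]
contact_force: [1.2, -0.4, 1.0]
opening: 0.469
```

Request:
{"method": "arm_command", "body": {
  "plan": [
    [0.03,0,0,0,0],
    [0.03,-0.01,0,0,0],
    [0.03,-0.03,0,0,0],
    [0.03,-0.05,0,0,0],
    [0.03,-0.05,0,0,0],
    [0.03,-0.06,0,0,0],
    [0.03,-0.02,0,0,0],
    [0.03,0,0,0,0]
  ]
}}

```text
clock: 18.48
tool_pos: [0.3997, -0.3372, 0.2809]
eef_rot: [0.548, 0.446, -0.548, 0.448]
contact_force: [0.5, 0.6, -2.2]
opening: 0.467
```

```bash
python3 - <<'E'
from h import *
p,d,st=snap('side','s13'); print(st['tool_pos'],st['opening'],st['contact_force'],R.from_quat(st['eef_rot']).as_matrix().round(4)); snap('scene','c13')
E
```

```text
[ 0.39969409 -0.3372117   0.28089457] 0.46720893805980607 [ 0.52439103  0.63062151 -2.18702187] [[ 0.0027  0.9797 -0.2006]
 [-0.0021 -0.2006 -0.9797]
 [-1.      0.0031  0.0015]]
```

View pics/s13.png

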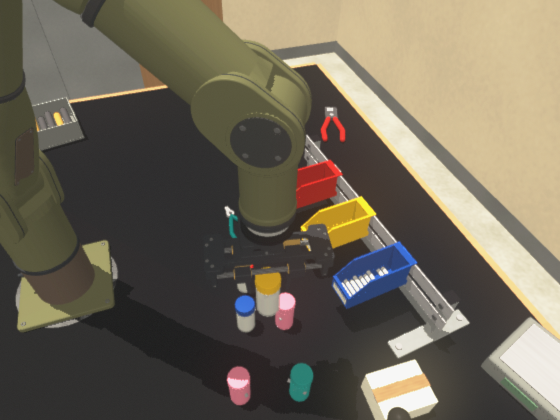

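View pics/c13.png

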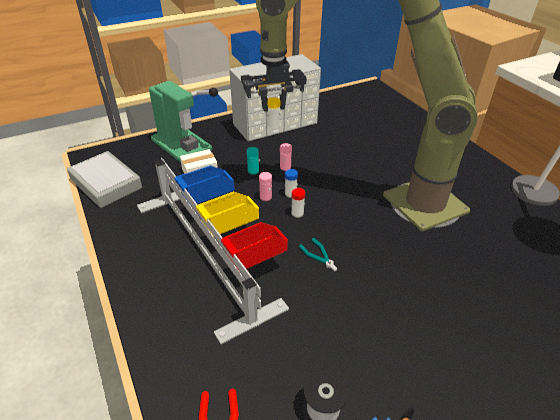

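Request:
{"method": "arm_command", "body": {
  "plan": [
    [0.03,0,0,0,-0.1468],
    [0.03,0,0,0,-0.1468],
    [0.03,0,0.019,-0.0135,0],
    [0.03,0,0.038,-0.027,0],
    [0.03,0,0.038,-0.027,0],
    [0.03,0,0.038,-0.027,0],
    [0.03,0,0.038,-0.027,0],
    [0.03,0,0.038,-0.027,0],
    [0.03,0,0.038,-0.027,0],
    [0.03,0,0.0185,-0.013,0],
    [0.03,0,0,0,0],
    [0.03,0,0,0,0]
  ]
}}

```text
clock: 20.08
tool_pos: [0.6448, -0.1264, 0.2778]
eef_rot: [0.476, 0.523, -0.478, 0.521]
contact_force: [-0.7, -0.0, -2.6]
opening: 0.466
```

```bash
python3 - <<'E'
from h import *
p,d,st=snap('wrist','w14'); T=R.from_quat(st['eef_rot']).as_matrix(); print(st['tool_pos'],T.round(4),st['opening'])
print('delta',((np.array([.6467,-.1251,.1424])-st['tool_pos'])@T).round(4))
E
```

```text
[ 0.6448086  -0.12640913  0.27778405] [[-3.600e-03  9.959e-01  9.030e-02]
 [-1.100e-03  9.030e-02 -9.959e-01]
 [-1.000e+00 -3.700e-03  8.000e-04]] 0.46594873510949003
delta [ 0.1354  0.0025 -0.0012]
```

View pics/w14.png

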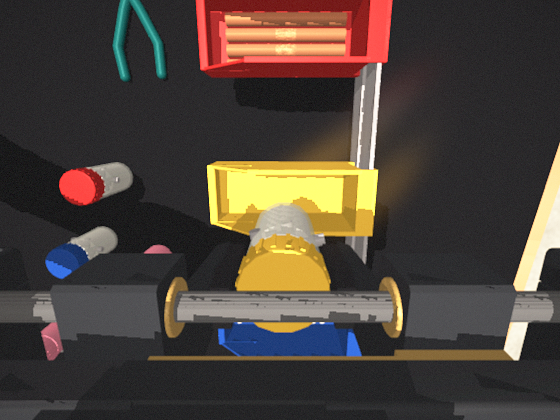

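```bash
python3 - <<'E'
from h import *
z=np.load('pics/w14.npz'); hsv=cv2.cvtColor(z['p'],cv2.COLOR_RGB2HSV); C=cloud('wrist','w14')
m=(hsv[...,0]>18)&(hsv[...,0]<35)&(hsv[...,1]>100)&(C[...,2]>.147)&(C[...,2]<.158); m[250:]=0
P=C[m]; xh=np.array([.9959,.0903]); yh=np.array([-.0903,.9959]); o=np.array([.6417,-.1256])
q=(P[:,:2]-o); a=q@xh; b=q@yh; print(len(P),np.percentile(a,[.5,99.5]),np.percentile(b,[.5,99.5]))
# jar: white body pixels
m=(hsv[...,1]<60)&(C[...,2]>.2)&(C[...,2]<.27); m[:200]=0; m[:,:230]=0; m[:,330:]=0
P=C[m]; T=R.from_quat(z['rot']).as_matrix(); L=(P-z['pos'])@T; print(len(L),np.percentile(L,[1,99],axis=0))
E
```

```text
2131 [-0.03548782  0.08821963] [-0.03176103  0.03232576]
949 [[ 0.00798797 -0.01832864 -0.01967489]
 [ 0.04408597  0.0224704  -0.00612276]]
```

Bin rims are within ±32 mm of the predicted axis and the jar is centred over it, so I'll lower it in.

Request:
{"method": "arm_command", "body": {
  "plan": [
    [0.03,0,0.0025,-0.0012,0],
    [0.03,0.04,0,0,0],
    [0.03,0.04,0,0,0],
    [0.03,0.03,0,0,0],
    [0.03,0.015,0,0,0],
    [0.03,0.009,0,0,0],
    [0.03,0,0,0,0],
    [0.03,0,0,0,0]
  ]
}}

```text
clock: 21.12
tool_pos: [0.6497, -0.1235, 0.1464]
eef_rot: [0.477, 0.522, -0.476, 0.523]
contact_force: [0.9, 0.8, -1.6]
opening: 0.466
```

```bash
python3 - <<'E'
from h import *
st=r.get_state(); T=R.from_quat(st['eef_rot']).as_matrix(); print(st['tool_pos'],st['contact_force'])
print('delta',((np.array([.6467,-.1251,.1404])-st['tool_pos'])@T).round(4))
E
```

```text
[ 0.64971071 -0.12351617  0.14642553] [ 0.93205932  0.76739778 -1.62369639]
delta [ 0.006  -0.0032  0.0013]
```

Request:
{"method": "arm_command", "body": {
  "plan": [
    [0.03,0.002,-0.003,0.0013,0],
    [0.03,0.002,0,0,0],
    [0.03,0.001,0,0,0],
    [0.03,0,0,0,0],
    [0.03,0,0,0,0]
  ]
}}

```text
clock: 21.75
tool_pos: [0.646, -0.125, 0.1405]
eef_rot: [0.477, 0.522, -0.476, 0.522]
contact_force: [-1.1, -0.2, 0.9]
opening: 0.464
```

```bash
python3 - <<'E'
from h import *
p,d,st=snap('wrist','w15'); print(st['tool_pos'],st['contact_force'])
E
```

```text
[ 0.64604329 -0.12501476  0.14045772] [-1.14948136 -0.15543146  0.94590519]
```

View pics/w15.png

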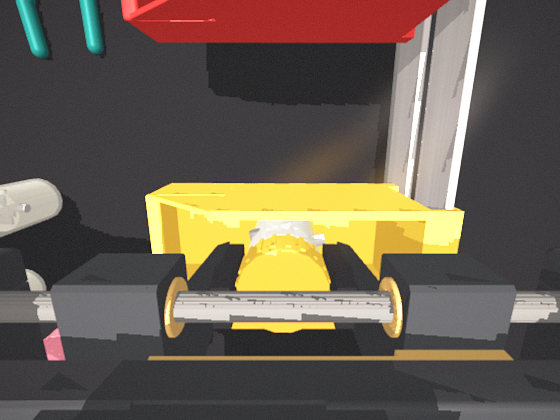

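The force went from −2 to +0.9 N at TCP z=0.1405, as predicted, so the jar is on the floor. I'll release and rise straight up.

Request:
{"method": "arm_command", "body": {
  "plan": [
    [0.045,0,0,0,0],
    [0.05,0,0,0,0],
    [0.06,0,0,0,0],
    [0.064,0,0,0,0],
    [0.064,-0.015,0,0,0],
    [0.064,-0.03,0,0,0],
    [0.064,-0.05,0,0,0],
    [0.064,-0.05,0,0,0],
    [0.064,0,-0.03,0.04,0],
    [0.064,0,-0.03,0.04,0],
    [0.064,0,-0.03,0.03,0],
    [0.064,0,0,0,0]
  ]
}}

```text
clock: 23.3
tool_pos: [0.5638, -0.2475, 0.2864]
eef_rot: [0.477, 0.52, -0.479, 0.521]
contact_force: [0.4, 0.6, 0.6]
opening: 0.726
```

```bash
python3 - <<'E'
from h import *
p,d,st=snap('wrist','w16'); snap('side','s16'); snap('scene','c16'); print(st['tool_pos'],st['contact_force'],st['clock'])
E
```

```text
[ 0.56381274 -0.2474624   0.2864065 ] [0.39601617 0.57223606 0.64664896] 23.3
```

View pics/w16.png

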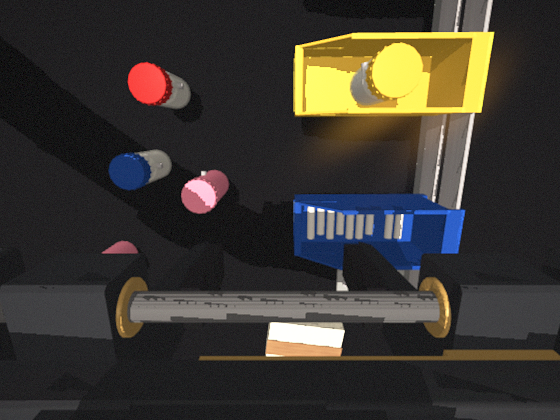

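View pics/s16.png

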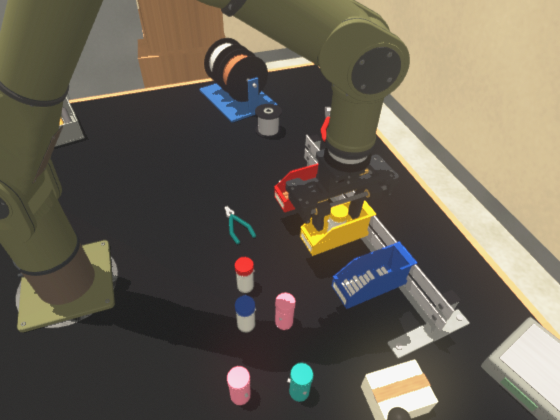

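View pics/c16.png

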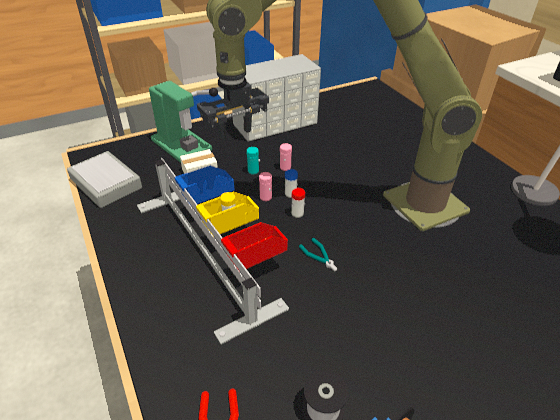

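```bash
python3 - <<'E'
from h import *
z=np.load('pics/w16.npz'); hsv=cv2.cvtColor(z['p'],cv2.COLOR_RGB2HSV); C=cloud('wrist','w16')
y=(hsv[...,0]>18)&(hsv[...,0]<35)&(hsv[...,1]>100); y[180:]=0
def plane(m,n):
    P=C[m]; c=np.c_[P[:,:2]-P[:,:2].mean(0),np.ones(len(P))]; k=np.linalg.lstsq(c,P[:,2],rcond=None)[0]; print(n,len(P),'slopes',k[:2].round(4),'z',k[2].round(4),'ctr',((P.min(0)+P.max(0))/2).round(4))
plane(y&(C[...,2]>.166)&(C[...,2]<.18),'lid'); 
m=y&(C[...,2]>.149)&(C[...,2]<.157); plane(m,'rim')
xh=np.array([.9959,.0903]); yh=np.array([-.0903,.9959]); q=C[m][:,:2]-[.6417,-.1256]; print(np.percentile(q@xh,[.5,99.5]),np.percentile(q@yh,[.5,99.5]))
for t in ('c1','c16'):
  h=cv2.cvtColor(np.load(f'pics/{t}.npz')['p'],cv2.COLOR_RGB2HSV); D=cloud('scene',t)
  for n,lo,hi in (('red',0,8),('blue',105,125)):
    k=(h[...,0]>=lo)&(h[...,0]<=hi)&(h[...,1]>130)&(D[...,2]>.145)&(D[...,2]<.158)&(D[...,0]>.55)&(D[...,0]<.8)&(abs(D[...,1])<.4); print(t,n,np.median(D[k],0).round(4))
E
```

```text
lid 2293 slopes [0.0153 0.0099] z 0.1708 ctr [ 0.6454 -0.1254  0.1697]
rim 3307 slopes [-0.0003 -0.0038] z 0.1528 ctr [ 0.6679 -0.1224  0.153 ]
[-0.03365556  0.08842634] [-0.03171665  0.03225316]
c1 red [0.6786 0.04   0.1535]
c1 blue [ 0.7006 -0.2551  0.1532]
c16 red [0.6763 0.039  0.1533]
c16 blue [ 0.7005 -0.2561  0.1523]
```

```bash
python3 - <<'E'
from h import *
print(r.finish_job())
E
```

```text
the job is handed in; nothing more can be done
None
```

The yellow bin hangs on the rail between the red and blue bins, with the yellow-lidded jar standing upright in it. I handed the job in at about 23.5 s.

**Bin:** I let it pivot in a light grip to 0.19 rad nose-up, hooked its lip over the upper rail and swung it down to level. I let go once it was seated.

**Jar:** I gripped it by the lid and set it down on the bin floor, where contact showed at the predicted height. Then I released it and backed clear.

**Last checks:**

| Check | Measured | Expected |
|---|---|---|
| Bin rim height | 0.153 m | 0.153 m |
| Bin rim slope | under 0.004 | level |
| Jar lid centre | on the bin's centreline, within 1 mm | – |
| Jar lid height | about 0.171 m | 0.171 m |
| Jar lid slope | 0.01–0.02 (some pixels from the lid's edge included) | level |

- **Other bins and jars:** the red and blue bins were within 1–2 mm of where they started, which is measuring noise. The other jars looked unmoved in the pictures.
- **Heel contact:** I did not see the heel touching the lower rail; I inferred it from the bin being level and at the right height.
- **Disagreement:** two ways of measuring the jar's position differed by up to 4 mm. I used the closer wrist-camera value and the grasp held.

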